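# Show a thin-layer plate in the UV viewing cabinet

### The arm

A 6-joint arm with a two-finger parallel gripper is mounted at the origin on the work surface; the furniture and walls round the work are solid. World frame = base frame: x ahead of the robot, y to its left, z up, the work surface at z = 0. Lengths are in m, angles in rad, forces in N, time in s.
With the tool pointing down it reaches from about 0.3 to 0.95 m from the base axis. Payload 3.1 kg.
Tool frame: the origin (TCP) lies midway between the tips of the shut fingers; the grasp point (between the pads) lies 19 mm behind it; z points along the fingers, y is the line along which they close (so a half turn about z gives the same grasp; the last joint's range is limited). The gripper opens to 85 mm and grips with 20 to 120 N. Pads are 22 mm wide; open, the fingers measure 114 mm over their backs; the gripper's body (76 mm by 85 mm) begins 54 mm behind the grasp point. The pads swing forward as they close: fully open they stand 13 mm farther back than shut.
Start: joints at [1.268, 0.308, 1.634, -0, 1.2, -0.07], TCP at [0.144, 0.608, 0.231] pointing down, gripper open.
Joint ranges: [-3.06, 3.06], [-0.79, 1.96], [0.05, 2.63], [-1.19, 4.34], [0.05, 2.64], [-2.94, 2.94]. Speed limits (rad/s): [2.79, 2.79, 3.14, 3.14, 3.14, 3.14].

### API

Orientations are given as a unit quaternion [x, y, z, w].
In Python, from workcell import arm gives the robot as it stands. Calls block until the motion is done:
- arm.reach(position, orientation): joint-space move of the TCP to a pose.
- arm.move_l(position, orientation=None, feed=0.15): straight line of the TCP; orientation=None keeps the orientation; feed is the mean speed in m/s.
- arm.move_j(angles): joint-space move.
- arm.grip(opening, f_grip=None): finger opening in m; f_grip is the grip in N (None keeps the last); returns when the fingers have stopped.
- arm.wait(seconds).
- arm.inverse_kinematics(position, orientation): joint angles nearest the present ones, or None.
- arm.sense(): the state.
- arm.read_camera(name): name is "scene" or "side" or "wrist"; returns the picture (480x640x3 uint8, red, green, blue); there is no depth.
- arm.camera_params(name): a dict with "fx", "fy", "cx", "cy" (pixels), "k1" (the pictures are not rectified: a ray, as slopes to the right and down, at radius r is drawn at 1 + k1 r^2 times it, then the intrinsics apply), "T" (4x4, takes a point from camera to world coordinates); the wrist camera has in their place "T_tool_cam" (4x4, takes a point from camera to tool coordinates, whose origin is the TCP and whose axes are the flange's). Camera axes: x right, y up, looking along -z (the intrinsics and any distortion apply to the point x, -y, -z); pixel columns grow to the right and rows downward; lengths in m; the calibration is good to about 2 mm. A picture is of the moment at which its call begins: read the wrist's pose just before it. camera_params takes no time and is no camera call.
A pose or a line that the arm cannot do raises arm.IKError and nothing moves.
- arm.close_job(): hands the job in; it is judged then, once.
Trained networks look in the newest picture that a camera, given by its name, has taken for a name from the list of things; names that differ only in an ending like _2 or _b are one class to them, and where a whole thing is asked for, a point or a joint stands for the part that bears it (a point fixed in the world has none). Each returns a list of dicts, best first, with "score" (0 to 1); they miss things now and then, are a little off and sometimes report something else, mostly with a low value. They report only what shows in the picture. A call takes as long as a camera call.
- arm.search_frame(camera, target): "box" ([centre column, centre row, width, height] in pixels, round what is visible of it).
The state is a dict: "time_s": time; "q": joint angles; "dq": joint speeds; "effort": joint torques, N m; "position": TCP position; "orientation": TCP orientation; "contact_force": force on the tool from outside, world axes, zero at the start; "ft_torque": the same for the moment, N m; "grip_width": finger opening in m; "gripper_force": force on a finger pad.
Only numpy, scipy, OpenCV 4.12 (cv2) and the standard library are available. Lean on these libraries where they do the work, as an engineer would, in place of code of your own. Each camera call takes 0.05 s, during which the arm holds its last target. There are 200 camera calls.

### The job

The dark slide with the red grip closes the slot in the roof of the UV viewing cabinet: draw it out and lean it, standing on its lower edge at a slant, against the closed wooden weights box, and let go of it. Then take the plate carrier with the green handle out of the white rack, pass it, without forcing it, down through the cabinet's slot with its coated white face towards the window until only its handle stands above the slot, and finish still holding it there, hanging free of the cabinet floor. Leave the orange-handled plate and the glassware and bottles where they stand.

Things in the scene. Friction and masses are not known exactly. Their poses are not given: they have to be found in the camera images.
- slot (a point): centre of the slot's mouth, at the top edge of its lips, 159 mm above the worktop. x to the cabinet's back (the window faces -x), y along the slot, z up. The throat is 12 x 63 mm (x by y), 7 to 17 mm below this point; above it sloped lead-in lips widen to 20 x 71 mm at the top. Flat roof 9 mm below this point; free inside down to the floor, 147 mm below it
- cabinet: fixed grey UV viewing cabinet, 130 x 170 mm (x by y), flat roof at 150 mm, tinted window in its front (-x) side, slot across its roof. Origin: underside centre, 159 mm straight below slot
- slide: blanking slide, 160 g, upright in the slot at the start: flat black blade 10 x 60 x 118 mm (x by y by z), above it a stop flange 24 x 74 x 4 mm that rests on the slot's lips, above that a red grip 10 x 34 x 38 mm (z 122 to 160 mm). Origin: centre of the blade's lower edge; z along it to the grip, x across its thickness
- weights_box: closed wooden box, fixed and heavy, upright sides, top 56 mm above the worktop; the slide may lean on any side. Origin: on the worktop under its middle. Reaches from -56 to +54 mm along its x, -85 to +85 mm along its y. Its long side at x = +54 mm faces right (world -y, within 0.3 rad) with 80 mm of free worktop before its middle
- plate: thin-layer plate in its carrier, 120 g, green handle: aluminium frame 10 x 60 x 110 mm (x by y by z) round a glass plate, on it the handle 10 x 44 x 45 mm (z 110 to 155 mm). Origin: centre of its lower edge; z up to the handle; the coated white face looks to -x. It stands upright in the rack, in either of its two stations, with up to 0.1 rad of play
- other_plate: the same carrier with an orange handle, in the rack's other station 80 mm away; leave it alone
- rack: fixed white drying rack 136 x 84 x 33 mm (x by y by z). Origin: underside centre. Two stations at x = -40 and +40 mm: notches 12 mm wide across y, floor 8 mm above the worktop, walls up to 33 mm; plates are lifted straight up
- balance: fixed bench balance with a clear draught guard, 270 x 208 mm (x by y), 130 mm high, between the robot and the rack: carry things over it; origin under its centre
- petri: closed glass dish, 66 mm across, 32 mm high, leave alone; origin under its centre
- beaker: small glass beaker, 46 mm across, 60 mm high, leave alone; origin under its centre
- bottle: white bottle with blue cap, 51 mm across, 100 mm high, leave alone; origin under its centre
- plate_face (a point): point on the green-handled plate's coated side: 5 mm towards -x of its mid-plane and 100 mm above its lower edge

How it is judged:
By the outcome, as a careful person would: the job done as asked, in the order asked, and still so for the second after the job is handed in, while the arm keeps its last pose, push and grip.
It also fails if it takes over 64 s, if anything falls off the work surface, if the arm or the gripper's body presses on something with over 40 N, if the wrist force passes 120 N, or if a joint passes its speed limit or range.

## Working session

There is one attempt and no reset: what is moved stays moved. The work goes in short steps, each a Python script; the robot and the scene stay as the last script left them, time stands still between calls to the robot, and variables do not carry over. Pictures are saved under pics/ and viewed, at most 10 in all, crops included, and the job is handed in when it is done.

```bash
ls; mkdir -p pics; python3 - <<'E'
from workcell import arm
import cv2,numpy as np
s=arm.sense();print(s['time_s'],s['position'],s['orientation'],s['contact_force'])
for c in ['scene','side','wrist']:
    p=arm.camera_params(c);print(c,{k:np.round(v,4).tolist() for k,v in p.items()})
    im=arm.read_camera(c);cv2.imwrite(f'pics/{c}0.png',im[:,:,::-1])
    for n in ['slide','cabinet','slot','weights_box','plate','other_plate','rack','balance','petri','beaker','bottle']:
        try:
            d=arm.search_frame(c,n);print(' ',n,[(round(q['score'],2),np.round(q['box']).tolist()) for q in d[:2]])
        except Exception as e: print(n,e)
print(arm.sense()['time_s'])
E
```

```text
pics
workcell.py
0.0 [0.14398433 0.607338   0.23003014] [ 1.16158817e-01  9.93229986e-01 -1.13131645e-03 -2.09389813e-04] [0.60540842 0.05122004 0.11826888]
scene {'fx': 564.7293, 'fy': 564.7293, 'cx': 317.0177, 'cy': 237.1823, 'k1': -0.1692, 'T': [[0.5096, 0.6599, -0.5521, -0.1949], [-0.8604, 0.3928, -0.3247, -0.339], [0.0026, 0.6405, 0.768, 1.1248], [0.0, 0.0, 0.0, 1.0]]}
  slide [(0.86, [422.0, 281.0, 34.0, 23.0])]
  cabinet [(0.96, [418.0, 308.0, 98.0, 112.0])]
  slot []
  weights_box [(0.38, [417.0, 307.0, 102.0, 109.0])]
  plate [(0.75, [311.0, 240.0, 24.0, 48.0]), (0.24, [422.0, 308.0, 100.0, 112.0])]
  other_plate [(0.72, [330.0, 220.0, 25.0, 45.0])]
  rack [(0.65, [321.0, 252.0, 53.0, 40.0])]
  balance [(0.66, [359.0, 287.0, 22.0, 28.0])]
  petri [(0.53, [401.0, 253.0, 24.0, 16.0])]
  beaker [(0.77, [359.0, 286.0, 21.0, 24.0]), (0.43, [304.0, 197.0, 19.0, 30.0])]
  bottle [(0.83, [302.0, 197.0, 21.0, 38.0])]
side {'fx': 469.6092, 'fy': 469.6092, 'cx': 318.4353, 'cy': 236.4889, 'k1': -0.0225, 'T': [[0.8531, 0.3702, -0.3677, 0.1104], [-0.5216, 0.5869, -0.6193, -0.6128], [-0.01
[... 305 characters left out ...]
.8, [346.0, 224.0, 19.0, 49.0]), (0.42, [380.0, 303.0, 32.0, 39.0])]
  rack [(0.65, [334.0, 254.0, 66.0, 45.0])]
  balance []
  petri [(0.84, [407.0, 286.0, 30.0, 26.0]), (0.65, [348.0, 223.0, 17.0, 48.0])]
  beaker [(0.72, [336.0, 256.0, 65.0, 45.0]), (0.6, [343.0, 284.0, 15.0, 10.0])]
  bottle [(0.74, [340.0, 206.0, 16.0, 34.0])]
wrist {'fx': 377.8735, 'fy': 377.8735, 'cx': 327.6381, 'cy': 239.564, 'k1': -0.0443, 'T_tool_cam': [[0.001, 0.9657, 0.2597, 0.0652], [1.0, -0.0008, -0.0005, 0.0014], [-0.0003, 0.2597, -0.9657, -0.1428], [0.0, 0.0, 0.0, 1.0]]}
  slide []
  cabinet []
  slot []
  weights_box []
  plate []
  other_plate []
  rack []
  balance []
  petri []
  beaker []
  bottle []
1.8
```

View pics/scene0.png

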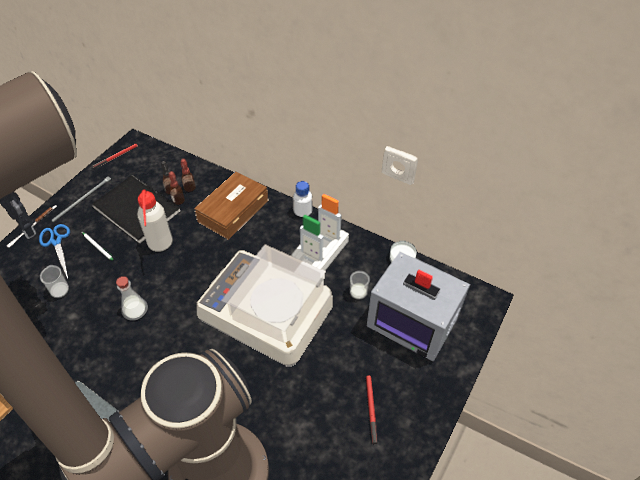

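View pics/side0.png

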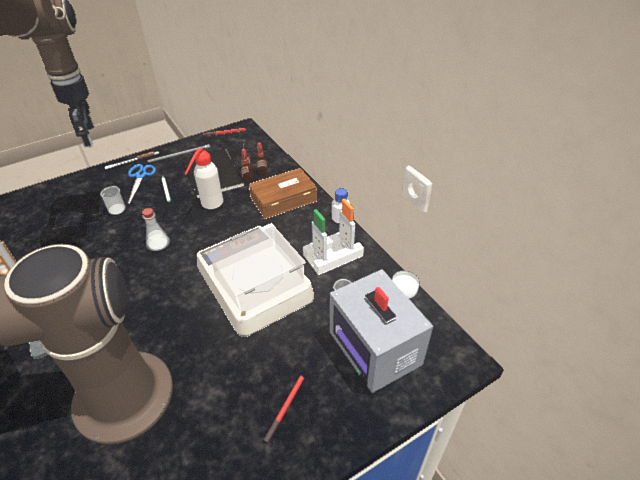

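```bash
cat > h.py <<'E'
import numpy as np
def ray(p,uv,T=None):
    """world origin+direction of pixel"""
    T=np.array(p['T'] if T is None else T); d=np.array([(uv[0]-p['cx'])/p['fx'],(uv[1]-p['cy'])/p['fy']])
    u=d.copy()
    for _ in range(20): u=d/(1+p['k1']*(u@u))
    return T[:3,3],T[:3,:3]@np.array([u[0],-u[1],-1])
def at_z(p,uv,z,T=None):
    o,d=ray(p,uv,T); return o+d*(z-o[2])/d[2]
def proj(p,X,T=None):
    T=np.array(p['T'] if T is None else T); X=np.atleast_2d(X); c=(X-T[:3,3])@T[:3,:3]
    u=np.stack([c[:,0],-c[:,1]],1)/-c[:,2:]; u=u*(1+p['k1']*(u**2).sum(1))[:,None]
    return u*p['fx']+[p['cx'],p['cy']]
def tri(rays):
    A=np.zeros((3,3));b=np.zeros(3)
    for o,d in rays:
        d=d/np.linalg.norm(d);M=np.eye(3)-np.outer(d,d);A+=M;b+=M@o
    return np.linalg.solve(A,b)
E
python3 - <<'E'
from workcell import arm
from h import *
S,D=arm.camera_params('scene'),arm.camera_params('side')
for n,a,b in [('slide',(422,281),(381,304)),('plate',(311,240),(322,235)),('other',(330,220),(346,224)),('rack',(321,252),(334,254)),('petri',(401,253),(407,286)),('bottle',(302,197),(340,206))]:
    X=tri([ray(S,a),ray(D,b)]);print(n,X.round(3),(proj(S,X)-a).round(1))
E
```

```text
slide [ 0.507 -0.183  0.161] [[-0.   0.5]]
plate [0.549 0.115 0.078] [[ 0.4 -2.3]]
other [0.61  0.097 0.1  ] [[ 0.3 -1.9]]
rack [0.58  0.104 0.002] [[ 0.2 -1.7]]
petri [ 0.689 -0.07  -0.015] [[-0.   0.1]]
bottle [0.678 0.221 0.046] [[-0.1  0.4]]
```

The scene shows the cabinet at scene (418,308), the slide's red grip at (424,279), the green plate at (312,235), the orange one at (329,215), and the weights box at (232,205). Next come close views with the wrist camera.

```bash
cat >> h.py <<'E'
from scipy.spatial.transform import Rotation as Ro
def down(yaw,tilt=0.):
    """tool x=-x world turned by yaw about z; tilt>0 leans tool z towards world +x (before yaw)"""
    R=Ro.from_euler('z',yaw)*Ro.from_euler('y',-tilt)*Ro.from_quat([0,1,0,0]); return R.as_quat()
def wristT(s,p):
    T=np.eye(4);T[:3,:3]=Ro.from_quat(s['orientation']).as_matrix();T[:3,3]=s['position'];return T@np.array(p['T_tool_cam'])
E
python3 - <<'E'
from workcell import arm
from h import *
import cv2
S=arm.camera_params('scene')
print(at_z(S,(232,200),.056), at_z(S,(264,300),.13))
p=arm.sense()['position']
arm.move_l([p[0],p[1],.42],feed=.4)
P=arm.camera_params('wrist')
for i,(pos,yaw,t) in enumerate([((.40,.36,.40),0,.1),((.42,.09,.36),0,.25),((.42,-.16,.38),0,.1)]):
    try: arm.reach(pos,down(yaw,t))
    except arm.IKError as e: print(i,e);continue
    arm.wait(.2)
    s=arm.sense();im=arm.read_camera('wrist');cv2.imwrite(f'pics/w{i}.png',im[:,:,::-1]);T=wristT(s,P);np.save(f'T{i}.npy',T)
    print(i,s['time_s'],s['q'].round(2) if hasattr(s['q'],'round') else s['q'])
    for n in ['slide','weights_box','plate','other_plate','rack','cabinet']:
        print(n,[(round(q['score'],2),np.round(q['box']).tolist()) for q in arm.search_frame('wrist',n)[:2]])
E
```

```text
[0.56871685 0.36887489 0.056     ] [0.3150275  0.08978325 0.13      ]
0 3.9583 [ 0.69 -0.02  1.67 -0.06  1.41 -0.87]
slide []
weights_box []
plate [(0.67, [134.0, 278.0, 83.0, 58.0])]
other_plate [(0.77, [140.0, 328.0, 80.0, 63.0])]
rack [(0.71, [159.0, 270.0, 66.0, 73.0])]
cabinet [(0.83, [20.0, 238.0, 37.0, 102.0])]
1 5.5667 [ 0.14 -0.35  2.04 -0.04  1.2  -1.43]
slide [(0.87, [50.0, 244.0, 79.0, 35.0]), (0.71, [214.0, 286.0, 43.0, 45.0])]
weights_box []
plate [(0.9, [344.0, 241.0, 56.0, 72.0])]
other_plate [(0.79, [338.0, 299.0, 51.0, 70.0])]
rack [(0.97, [339.0, 235.0, 63.0, 98.0])]
cabinet [(0.57, [96.0, 210.0, 192.0, 160.0])]
2 7.1 [-0.49 -0.21  1.89  0.05  1.38 -2.07]
slide [(0.64, [302.0, 268.0, 74.0, 34.0]), (0.24, [526.0, 325.0, 88.0, 70.0])]
weights_box []
plate [(0.83, [545.0, 271.0, 98.0, 60.0])]
other_plate [(0.96, [526.0, 324.0, 83.0, 67.0]), (0.47, [544.0, 273.0, 88.0, 60.0])]
rack [(0.96, [509.0, 269.0, 81.0, 89.0])]
cabinet [(0.63, [305.0, 243.0, 171.0, 151.0])]
```

```bash
python3 - <<'E'
import cv2,numpy as np
w=[cv2.imread(f'pics/w{i}.png') for i in range(3)]
cv2.imwrite('pics/c1.png',cv2.resize(w[1][150:350,250:450],None,fx=3,fy=3,interpolation=cv2.INTER_CUBIC))
cv2.imwrite('pics/c2.png',cv2.resize(w[2][140:340,190:430],None,fx=3,fy=3,interpolation=cv2.INTER_CUBIC))
E
```

```text
(no output)
```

View pics/c1.png

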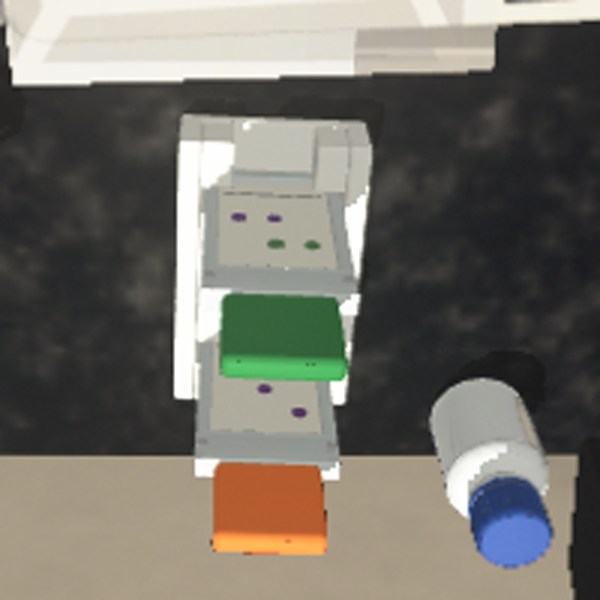

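View pics/c2.png

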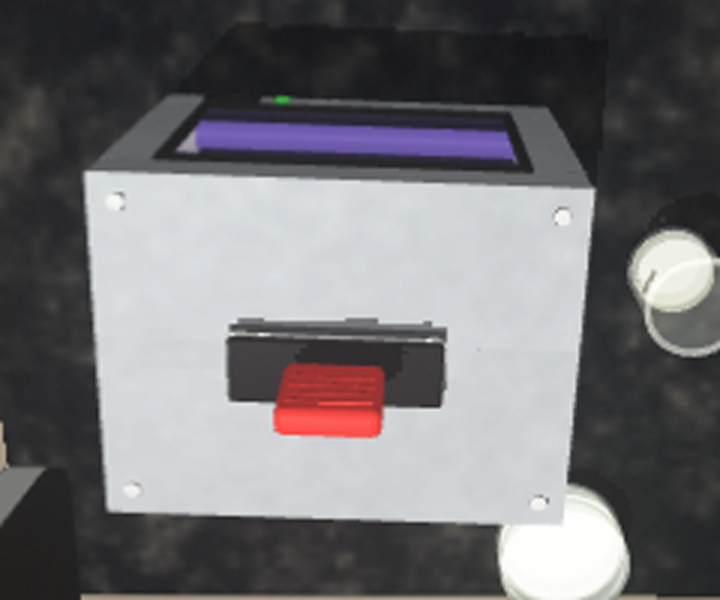

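View pics/w0.png

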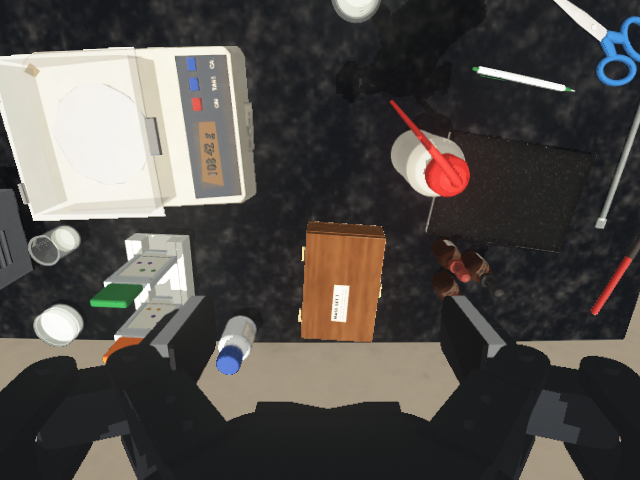

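The wrist views show the slide at c2 (330,400), with the cabinet window towards the robot. The green plate's spotted face points towards the robot at c1 (275,230). The box top runs from w0 (306,234) to (373,342). I'll compute poses from the corners.

```bash
cat > m.py <<'E'
from workcell import arm
from h import *
P=arm.camera_params('wrist')
def fit(world,model):
    """2D rigid fit of the plan view"""
    w=np.array(world)[:,:2];m=np.array(model,float);a=w-w.mean(0);b=m-m.mean(0)
    th=np.arctan2((b[:,0]*a[:,1]-b[:,1]*a[:,0]).sum(),(a*b).sum());R=np.array([[np.cos(th),-np.sin(th)],[np.sin(th),np.cos(th)]])
    t=w.mean(0)-R@m.mean(0);return t,th,w-(m@R.T+t)
def go(n,i,off,px,z,model):
    T=np.load(f'T{i}.npy');W=[at_z(P,((u+.5)/off[2]-.5+off[0],(v+.5)/off[2]-.5+off[1]),z,T) for u,v in px]
    t,th,r=fit(W,model);print(n,t.round(4),th.round(3),'res mm',(r*1000).round(1).tolist())
go('cabinet',2,(190,140,3),[(85,171),(594,187),(562,523),(107,513)],.150,[(-.065,-.085),(-.065,.085),(.065,.085),(.065,-.085)])
go('flange',2,(190,140,3),[(228,335),(446,341),(443,407),(228,401)],.163,[(-.012,-.037),(-.012,.037),(.012,.037),(.012,-.037)])
go('griptop',2,(190,140,3),[(276,406),(384,408),(381,437),(276,433)],.201,[(-.005,-.017),(-.005,.017),(.005,.017),(.005,-.017)])
go('box',0,(0,0,1),[(306,234),(384,237),(373,342),(301,338)],.056,[(.054,-.085),(-.056,-.085),(-.056,.085),(.054,.085)])
go('rack',1,(250,150,3),[(182,115),(370,122)],.033,[(-.068,-.042),(-.068,.042)])
go('handle',1,(250,150,3),[(221,360),(347,354),(345,379),(222,377)],.163,[(-.005,-.022),(-.005,.022),(.005,.022),(.005,-.022)])
E
python3 m.py
```

```text
cabinet [ 0.502  -0.1839] -0.029 res mm [[-0.2, 0.8], [-0.1, 0.0], [-0.6, -0.4], [0.8, -0.4]]
flange [ 0.5011 -0.1833] -0.028 res mm [[-0.3, 0.4], [-0.4, -0.1], [0.3, -0.1], [0.4, -0.3]]
griptop [ 0.5007 -0.183 ] -0.031 res mm [[0.4, 0.5], [-0.1, -0.2], [-0.1, -0.9], [-0.3, 0.5]]
box [0.5806 0.3809] -1.623 res mm [[1.4, 2.1], [-0.3, -2.1], [0.1, -0.3], [-1.2, 0.3]]
rack [0.5693 0.1082] -0.037 res mm [[0.1, 2.1], [-0.1, -2.1]]
handle [0.5399 0.1098] 0.021 res mm [[1.5, 0.8], [-0.1, -0.6], [0.1, -1.0], [-1.5, 0.9]]
```

```bash
python3 - <<'E'
from workcell import arm
from h import *
yaw=-np.pi/2-.029; X=np.array([.5012,-.1833]); o=down(yaw)
f=lambda t:(lambda s:print(t,round(s['time_s'],1),s['position'].round(4),s['contact_force'].round(1),s['ft_torque'].round(2),round(s['grip_width'],4),s['gripper_force']))(arm.sense())
arm.reach([*X,.27],o)
f('above')
arm.move_l([*X,.168],feed=.12); f('down')
arm.grip(.0,40); f('grip')
# null sideways load
for _ in range(2):
    s=arm.sense(); print('q',np.round(s['q'],2))
    break
arm.move_l([*X,.175],feed=.03); f('up7')
# feasibility of the lean
n=-1.623; th=.28
yb=n+np.pi/2
R=(Ro.from_rotvec(th*np.array([-np.cos(yb),-np.sin(yb),0]))*Ro.from_quat(down(yb))).as_quat()
for p in ([.575,.34,.13],[.575,.34,.2],[.575,.34,.38]): print(arm.inverse_kinematics(p,R))
E
```

```text
above 8.9 [ 0.5013 -0.1834  0.2703] [-0.6 -0.1 -0.2] [-0.06 -0.02 -0.01] 0.0856 0.0
down 9.9 [ 0.5019 -0.1836  0.1689] [-0.4  0.1 -0.2] [-0.05 -0.01 -0.03] 0.0856 0.0
grip 10.6 [ 0.5013 -0.1833  0.1682] [-0.7 -0.8  1. ] [ 0.09  0.   -0.01] 0.0092 43.274903297424316
q [-0.43  0.21  1.9   0.    1.03 -0.4 ]
up7 11.0 [ 0.501  -0.1832  0.175 ] [ 0.  -0.  -1.6] [ 0.03  0.01 -0.05] 0.0097 42.93155908584595
[ 0.57516496  0.59603251  1.46074961 -0.23717703  1.26038751 -0.85073622]
[ 0.57516496  0.52634312  1.41787229 -0.23035447  1.36989935 -0.877674  ]
[ 0.57516496  0.41844112  1.21557337 -0.22682483  1.67215536 -0.94778646]
```

```bash
python3 - <<'E'
from workcell import arm
from h import *
import cv2
f=lambda t:(lambda s:print(t,round(s['time_s'],1),s['position'].round(4),s['contact_force'].round(1),round(s['grip_width'],4)))(arm.sense())
p=[.501,-.1832]
arm.move_l([*p,.25],feed=.1); f('half')
arm.move_l([*p,.36],feed=.2); f('out')
th=.28;yaw=-1.623;n=np.array([np.cos(yaw),np.sin(yaw),0]);z=np.array([0,0,1.]);B=np.array([.5806,.3809,0]);yb=yaw+np.pi/2
R=(Ro.from_rotvec(th*np.array([-np.cos(yb),-np.sin(yb),0]))*Ro.from_quat(down(yb))).as_quat()
a=np.cos(th)*z-np.sin(th)*n; b=-np.cos(th)*n-np.sin(th)*z
G=B+n*(.054+.056*np.tan(th))-.005*b+.127*a
np.savez('lean.npz',G=G,R=R,n=n,a=a)
print('goal',G)
arm.reach(G+n*.015+z*.22,R); f('over')
arm.move_l(G+n*.015+z*.006,feed=.15); f('low')
f0=arm.sense()['contact_force']
cv2.imwrite('pics/lean_side.png',arm.read_camera('side')[:,:,::-1])
for k in range(12):
    arm.move_l(G+n*(.012-.002*k)+z*.006,feed=.03)
    d=(arm.sense()['contact_force']-f0); 
    if abs(d@n)>1.2: break
print('steps',k,d.round(2)); f('touch')
E
```

```text
half 11.9 [ 0.5007 -0.183   0.2493] [ 0.3  0.  -0.1] 0.0094
out 12.6 [ 0.5001 -0.1828  0.3583] [-1.   0.6 -2.1] 0.0097
goal [0.57852266 0.34114308 0.12343582]
over 14.5 [0.5784 0.3247 0.3437] [-0.2 -0.6 -0.5] 0.0092
low 16.0 [0.5786 0.3267 0.1309] [-0.  -0.1 -1.6] 0.0094
steps 8 [ 0.54 -1.41 -0.42]
touch 18.3 [0.5787 0.3448 0.1294] [ 0.5 -1.5 -2. ] 0.0093
```

```bash
python3 - <<'E'
from workcell import arm
from h import *
import cv2
f=lambda t:(lambda s:print(t,round(s['time_s'],1),s['position'].round(4),s['contact_force'].round(1),round(s['grip_width'],4)))(arm.sense())
L=np.load('lean.npz');G,n,a=L['G'],L['n'],L['a'];z=np.array([0,0,1.])
Q=G-n*.003+z*.006
f0=arm.sense()['contact_force']
for k in range(1,8):
    arm.move_l(Q-a*(.003+.001*k),feed=.03)
    d=arm.sense()['contact_force']-f0
    if d[2]>2: break
print(k,d.round(2)); f('table')
arm.grip(.03); f('open')
arm.wait(.3)
cv2.imwrite('pics/lean1.png',arm.read_camera('wrist')[:,:,::-1])
im=arm.read_camera('side');cv2.imwrite('pics/lean2.png',cv2.resize(im[120:270,200:400],None,fx=3,fy=3)[:,:,::-1])
E
```

```text
4 [-1.3   2.19  4.87]
table 19.4 [0.5789 0.3426 0.1236] [-0.8  0.7  2.9] 0.0094
open 19.7 [0.5785 0.342  0.1224] [0.5 0.2 0.4] 0.03
```

View pics/lean2.png

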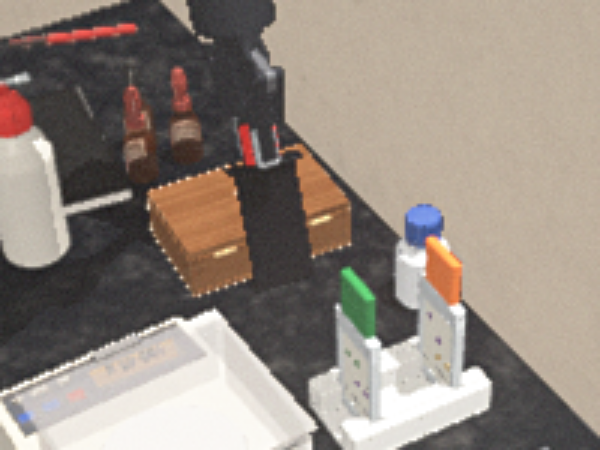

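The slide leans on the box's right face, grip at crop (250,145), with its foot near (280,285). I'll retreat and look straight down at the plate handle.

```bash
python3 - <<'E'
from workcell import arm
from h import *
import cv2
L=np.load('lean.npz');a=L['a']
s=arm.sense(); arm.move_l(s['position']+a*.09,feed=.15)
arm.reach([.535,.11,.31],down(-np.pi/2-.03)); arm.grip(.085); arm.wait(.2)
P=arm.camera_params('wrist');s=arm.sense();im=arm.read_camera('wrist');np.save('T3.npy',wristT(s,P))
print(s['time_s'],s['position'],s['q'].round(2))
cv2.imwrite('pics/w3.png',im[:,:,::-1])
print(proj(P,[.54,.11,.163],wristT(s,P)))
sd=arm.read_camera('side')[:,:,::-1]; sc=arm.read_camera('scene')[:,:,::-1]
c=cv2.resize(im[130:330,220:420,::-1],None,fx=3,fy=3,interpolation=cv2.INTER_CUBIC)
e=np.vstack([cv2.resize(sd[140:240,230:330],(200,200)),cv2.resize(sc[140:240,190:290],(200,200)),np.zeros((200,200,3),np.uint8)])
cv2.imwrite('pics/c3.png',np.hstack([c,e]))
E
```

```text
22.7583 [0.53501039 0.10997434 0.31003353] [ 0.12  0.09  1.73 -0.    1.32  0.15]
[[333.04774874 225.92749365]]
```

View pics/c3.png

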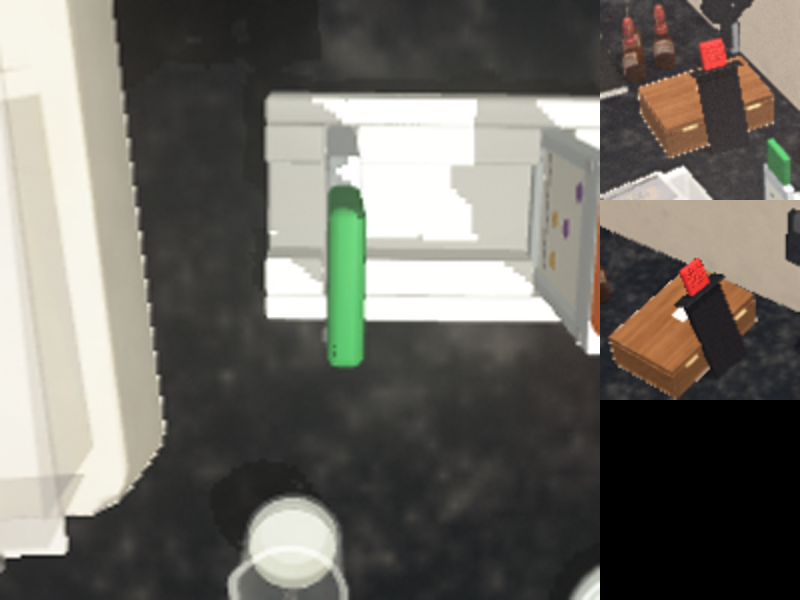

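The slide leans stably in both cameras. The handle's top runs from c3 (328,208) to (363,366), and the rack's left edge from (267,94) to (267,318).

```bash
sed -i '/^go(/d' m.py; cat > m2.py <<'E'
from m import *
o=(220,130,3)
go('rack',3,o,[(267,94),(267,318)],.033,[(-.068,.042),(-.068,-.042)])
go('handle',3,o,[(328,208),(363,208),(363,366),(328,366)],.163,[(-.005,.022),(.005,.022),(.005,-.022),(-.005,-.022)])
E
python3 m2.py
```

```text
rack [0.5825 0.1086] -0.042 res mm [[0.0, 0.1], [-0.0, -0.1]]
handle [0.5414 0.1101] -0.024 res mm [[0.5, -0.8], [-0.5, -0.8], [-0.3, 0.7], [0.4, 0.8]]
```

```bash
python3 - <<'E'
from workcell import arm
from h import *
import cv2
f=lambda t:(lambda s:print(t,round(s['time_s'],1),s['position'].round(4),s['contact_force'].round(1),s['ft_torque'].round(2),round(s['grip_width'],4)))(arm.sense())
X=[.5414,.1100];yaw=-np.pi/2-.03
arm.grip(.035)
arm.reach([*X,.24],down(yaw))
arm.move_l([*X,.128],feed=.12); f('down')
arm.grip(0,40); f('grip')
arm.move_l([*X,.165],feed=.06); f('up')
arm.move_l([*X,.36],feed=.2); f('out')
arm.reach([.47,-.03,.40],down(yaw-2.2)); arm.wait(.2); f('turned')
sd=arm.read_camera('side')[:,:,::-1];sc=arm.read_camera('scene')[:,:,::-1]
u=[int(v) for v in proj(arm.camera_params('side'),[.47,-.03,.35])[0]];w=[int(v) for v in proj(arm.camera_params('scene'),[.47,-.03,.35])[0]]
cr=lambda im,c:cv2.resize(im[max(c[1]-65,0):c[1]+65,c[0]-65:c[0]+65],(390,390))
cv2.imwrite('pics/back.png',np.hstack([cr(sd,u),cr(sc,w)]))
E
```

```text
down 24.9 [0.5423 0.1101 0.129 ] [-0.4 -0.5 -0.3] [-0.    0.04 -0.06] 0.0347
grip 25.2 [0.542  0.1101 0.129 ] [0.1 0.3 3.8] [0.02 0.26 0.03] 0.0094
up 26.0 [0.5411 0.11   0.1649] [-0.3  0.5 -2.5] [ 0. -0. -0.] 0.0094
out 27.1 [0.5405 0.1099 0.3582] [-0.6  0.5 -1.9] [ 0.04 -0.01 -0.01] 0.0097
turned 29.0 [ 0.47   -0.0298  0.3998] [-0.2 -0.7 -1.3] [-0.01 -0.02  0.  ] 0.0095
```

View pics/back.png

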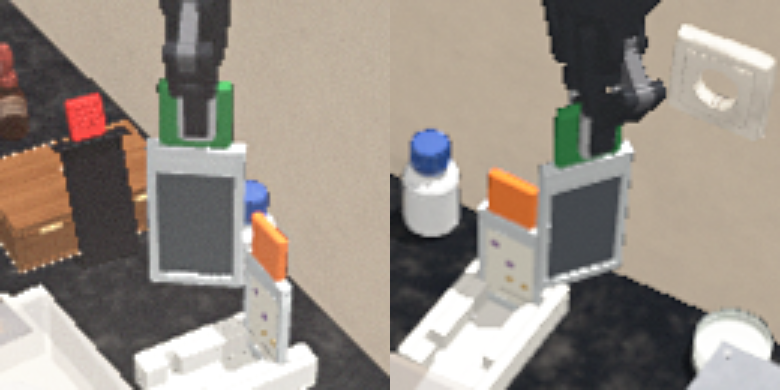

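The back is plain dark grey, so the spotted white face is the coated one, and the original orientation with it facing -x is right. I'll insert the plate with force checks.

```bash
python3 - <<'E'
from workcell import arm
from h import *
import cv2
f=lambda t:(lambda s:print(t,round(s['time_s'],1),s['position'].round(4),s['contact_force'].round(1),s['ft_torque'].round(2)))(arm.sense())
yaw=-np.pi/2-.029; p=np.array([.5012,-.1835])
arm.reach([*p,.36],down(yaw)); arm.wait(.2); f('over')
f0=arm.sense()['contact_force']
z=.29; arm.move_l([*p,z],feed=.1); f('mouth')
ok=True
while z>.168 and ok:
    z=max(z-.006,.167); arm.move_l([*p,z],feed=.04)
    s=arm.sense();d=s['contact_force']-f0
    if np.abs(d).max()>4: print('force',z,d.round(1),s['ft_torque'].round(2)); ok=np.abs(d).max()<8
f('end')
E
```

```text
over 31.4 [ 0.5012 -0.1833  0.3601] [ 0.5  0.4 -1.3] [0.04 0.   0.02]
mouth 32.3 [ 0.5017 -0.1837  0.2907] [-0.6  0.8 -1. ] [ 0.01 -0.03  0.  ]
end 38.5 [ 0.501  -0.1834  0.1667] [ 0.7 -0.3 -1.2] [-0.01 -0.   -0.03]
```

```bash
python3 - <<'E'
from workcell import arm
from h import *
import cv2
sd=arm.read_camera('side')[:,:,::-1];sc=arm.read_camera('scene')[:,:,::-1]
cv2.imwrite('pics/end.png',np.hstack([cv2.resize(sd[150:400,240:450],(400,476)),cv2.resize(sc[150:400,190:480],(400,345)) if 0 else cv2.resize(sc[130:360,290:483],(400,476))]))
E
```

```text
(no output)
```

View pics/end.png

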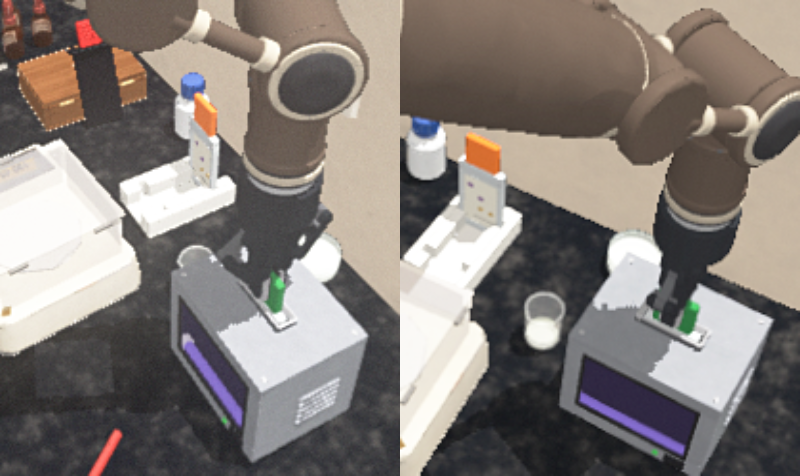

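The plate sits in the slot with only the green handle showing, and the slide still leans on the box at the upper left. I'll go 2 mm lower for margin, then hand in.

```bash
python3 - <<'E'
from workcell import arm
arm.move_l([.5012,-.1835,.165],feed=.03); arm.wait(.3)
s=arm.sense();print(s['time_s'],s['position'],s['contact_force'],s['gripper_force'])
if abs(s['contact_force']).max()<5: print(arm.close_job())
E
```

```text
39.2 [ 0.50122221 -0.18351215  0.16502876] [-0.09287642 -0.70027105 -1.16201837] 39.05101239681244
the job is handed in; nothing more can be done
None
```

The job is handed in at 39.2 s: the slide is released and leaning against the weights box, and the arm is still holding the green-handled plate in the slot, clear of the cabinet floor, with its coated face to the window and only its handle above the slot.

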